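Seat a stone chisel in the V-block sharpening jig

TASK

Take the chisel from its wooden rest and lay it in the two steel V-saddles of the sharpening jig, struck head towards the jig's stop. With the shank bedded on both flanks, push it gently along the V until the head bears on the stop's rubber buffer, keep a light steady push on it for a moment (about 10 N on the buffer; it must never see more than 20 N), then let go and leave the chisel bedded with its head still against the buffer. Leave the hammer, the brush and the round stone where they are.

Things in the scene. Friction and masses are not known exactly. Their poses are not given: they have to be found in the camera images.
- chisel_mid (a point): Middle of the loose steel chisel, on its axis: 220 mm long, round shank 20 mm in diameter, about 0.4 kg, balanced close to its middle. x runs along the shank towards the round struck head; the other end (-x) is a flat blade 18 mm wide, 8 mm thick, 32 mm long, its blunt edge 110 mm from the middle. Its roll does not matter.
- chisel_head (a point): Tip of the chisel's domed struck head, on the axis, 110 mm from the middle.
- rest: Fixed oak rest that holds the chisel level at the start; origin under its centre, x along the chisel. Two notched battens, 20 mm thick, 55 mm either side of the centre, tops 38 mm high, carry the shank with its axis 45 mm above the table; between them 90 mm of shank is free for the fingers, over a 10 mm board. The chisel lies up to 8 mm either way along it.
- v_axis (a point): Point on the axis that a bedded 20 mm shank takes in the fixed jig, half-way between its two V-saddles, 60 mm above the table; x runs level along the V towards the stop, z up. The 90 degree V opens upwards and catches a shank up to 15 mm off to the side; its lips stand 65 mm above the table.
- jig: The fixed steel jig; origin on the table, straight under v_axis, same axes. Two saddles, each 30 mm long and 56 mm wide, span x = 40 to 70 mm and -70 to -40 mm; between them 80 mm is free for the fingers, over a base plate 12 mm thick and 90 mm wide. Dragging the bedded chisel along the V takes 1 to 5 N, depending on the friction.
- flank_left: The two 45 degree V faces on the +y side of the jig (fixed); same origin and axes as the jig.
- flank_right: The two 45 degree V faces on the -y side of the jig (fixed); same origin and axes as the jig.
- stop_slot (a point): Point on the V axis, 96 mm from v_axis towards the stop (fixed to the jig). The stop is a steel post clamped at a different place each time, which is NOT measured: the face of its buffer (black rubber pad 28 mm square, 8 mm thick, centred on the V axis) lies from 20 mm before to 20 mm beyond this point. The buffer is sprung, about 8 N per mm, and gives 5 mm at most.
- hammer_mid (a point): Bystander: centre of the head (50 x 110 x 50 mm) of a loose club hammer, 25 mm above the table; its 28 mm thick handle lies 220 mm to -x.
- brush_mid (a point): Bystander: middle of a loose bench brush, 260 mm long along x, 45 mm wide, 58 mm high.
- boss_mid (a point): Bystander: centre of a loose round stone, 110 mm in diameter, 60 mm high.
Things that resemble listed ones, but are neither listed nor needed, are in the scene too. Of the things that look like the part that bears chisel_mid, the middle-sized one is meant.

How it is judged:
By the outcome, as a careful person would: the job done as asked, in the order asked, and still so for the second after the job is handed in, with the robot touching nothing.
It also fails if it takes over 54 s, if anything falls off the work surface, if the arm or the gripper's body presses on something with over 40 N, if the wrist force passes 120 N, or if a joint passes its speed limit or range.

ROBOT

A 6-joint arm with a two-finger parallel gripper is mounted at the origin on the work surface. World frame = base frame: x ahead of the robot, y to its left, z up, the work surface at z = 0. Lengths are in mm, angles in degrees, forces in N, time in s.
With the tool pointing down it reaches from about 350 to 850 mm from the base axis. Payload 8.1 kg.
Tool frame: the origin (TCP) lies at the very end of the fingers, on their centre line; the grasp point (between the pads) lies 19 mm behind it; z points along the fingers, y is the direction in which the jaws open and shut (so a half turn about z gives the same grasp; the last joint's range is limited). The gripper opens to 93 mm and grips with 3 to 60 N. Pads are 15 mm wide; open, the fingers measure 128 mm over their backs; the gripper's body (75 mm by 188 mm) begins 65 mm behind the grasp point.
Start: joints at [-74.679, 7.471, 85.268, -0, 87.261, -4.893], TCP at [207.336, -563.043, 218.635] pointing down, gripper open.
Joint ranges: [-169.43, 169.43], [-51.17, 129.36], [1.28, 143.12], [-76.62, 256.62], [0, 156.53], [-152.29, 152.29]. Speed limits (degrees/s): [136.94, 136.94, 159.86, 180, 180, 180].

INTERFACE

Orientations are given as a 3x3 rotation matrix whose columns are the frame's x, y, z axes.
In Python, from workcell import robot gives the robot as it stands. The module is installed in compiled form; this text tells all that it offers.
- The arm moves only by the tool drive_tool, never from a script. Its argument "deltas" is a list of rows, each an object with "offset": the shift along the world's x, y, z scaled (see below), a list of three; "twist": the turn, a rotation vector about the world's x, y, z scaled (see below), a list of three. In form: [{"offset": [dx, dy, dz], "twist": [ax, ay, az]}, ...]. A call has 1 to 12 rows; each row is the pose to reach, as a shift and turn from the pose commanded when the call began; what a row does not reach only later rows make up. The controller multiplies each number of a shift by 60 cm and each number of a turn by 1.5 rad. A row lasts 1/10 s, in which the tool goes at most 50 mm and 8.59 degrees, less where a joint would pass 70% of its speed; a pose out of reach is approached as far as the arm can. A call with a number of a shift or a turn outside -1 to 1 is refused whole. A call with a gripper value outside its range is refused whole. "claw" is the opening, from -1 (shut) to 1 (fully open), so that 0 is half open, set as the call begins (left out, the last holds). The fingers move at their own pace and stop on an object; "newtons" is the grip in N (left out, the last holds). Time passes only in rows, so rows that repeat a pose let the fingers close. It gives the time, the measured TCP pose, the force and the opening at its end, in the units of the state.
- robot.state(): the state, without advancing time (a new reading comes with each control period).
- robot.read_camera(name): name is "scene" or "top" or "wrist"; returns a dict with "pixels" (400x640x3 uint8, blue, green, red), "z_map" (400x640 float32, mm along the optical axis (not along the pixel's ray), 0 where there is no reading), "K" (3x3 intrinsics, pixels), "origin" and "orientation" of the camera in the world; the wrist camera has in their place "tool_from_camera" (4x4, takes a point from camera to tool coordinates, whose origin is the TCP and whose axes are the flange's). Camera axes: x right, y up, looking along -z (the intrinsics and any distortion apply to the point x, -y, -z); pixel columns grow to the right and rows downward; lengths in mm; the calibration is good to about 2 mm. A picture is of the moment at which its call begins: read the wrist's pose just before it.
- robot.hand_in(): hands the job in, once; it reports no verdict.
The state is a dict: "t": time; "joints": joint angles; "joint_vel": joint speeds; "effort": joint torques, N m; "position": TCP position; "orientation": TCP orientation; "ft_force": force on the tool from outside, world axes, zero at the start; "moment": the same for the moment, N m; "width": opening from 0.0 (shut) to 1.0 (fully open).
Only numpy, scipy, OpenCV 4.12 (cv2) and the standard library are available. Lean on these libraries where they do the work, as an engineer would, in place of code of your own. Each camera call takes 0.05 s, during which the arm holds its last target.

## Working session

There is one attempt and no reset: what is moved stays moved. The work goes in short steps, Python scripts to look and compute and a tool call to move; the robot and the scene stay as the last step left them, time stands still between calls to the robot, and variables do not carry over. Pictures are saved under pics/ and viewed, and the job is handed in when it is done.

Besides the shell and the picture viewer there is one more tool, called after ">>>" as a command line: name --argument value ..., lists and objects as JSON in quotes. drive_tool: Moves the arm, as the interface text tells. Shifts and turns lie within -1 to 1; 1 stands for 60 cm of shift or 1.5 rad of turn. Its arguments: {"type":"object","properties":{"deltas":{"type":"array","items":{"type":"object","properties":{"offset":{"type":"array","items":{"type":"number","minimum":-1,"maximum":1}},"twist":{"type":"array","items":{"type":"number","minimum":-1,"maximum":1}}}}},"claw":{"type":"number"},"newtons":{"type":"number"}},"required":["deltas"]}

```bash
mkdir -p pics
cat > h.py <<'E'
import numpy as np, cv2, pickle
from workcell import robot
def grab(n):
    s=robot.state(); r=robot.read_camera(n)
    if 'tool_from_camera' in r:
        T=np.eye(4);T[:3,:3]=np.array(s['orientation']);T[:3,3]=s['position']
        C=T@np.array(r['tool_from_camera']); r['origin']=C[:3,3]; r['orientation']=C[:3,:3]
    return r
def pts(r):
    K=np.array(r['K']);z=r['z_map'];v,u=np.mgrid[0:z.shape[0],0:z.shape[1]]
    x=(u-K[0,2])/K[0,0]*z;y=(v-K[1,2])/K[1,1]*z
    P=np.stack([x,-y,-z],-1)
    return P@np.array(r['orientation']).T+np.array(r['origin']).ravel()
E
python3 - <<'E'
from h import *
for n in ['scene','top']:
    r=grab(n); pickle.dump(r,open(n+'.pkl','wb')); cv2.imwrite(f'pics/{n}0.png',r['pixels'])
    print(r.keys(), r['K'],r['origin'],r['orientation'],[ (k,r[k]) for k in r if k not in('pixels','z_map','K','origin','orientation')])
s=robot.state();print(s)
E
```

```text
dict_keys(['pixels', 'z_map', 'K', 'origin', 'orientation']) [[464.84249868   0.         323.28462193]
 [  0.         464.84249868 198.80252584]
 [  0.           0.           1.        ]] [1218.2205128  -221.76473262 1128.48934605] [[ 0.26072293 -0.78980762  0.55518239]
 [ 0.96540506  0.21086786 -0.15338779]
 [ 0.00407672  0.5759676   0.81746236]] []
dict_keys(['pixels', 'z_map', 'K', 'origin', 'orientation']) [[382.80669057   0.         322.2355122 ]
 [  0.         382.80669057 199.74554984]
 [  0.           0.           1.        ]] [3.28988723e+02 4.69756404e-01 9.43663823e+02] [[-6.93960750e-02  9.75748454e-01 -2.07603320e-01]
 [-9.97588955e-01 -6.80184195e-02  1.37757445e-02]
 [-6.79188363e-04  2.08058762e-01  9.78116092e-01]] []
{'t': 0.1, 'joints': array([-7.46786015e+01,  7.51111651e+00,  8.53244044e+01,  2.02735549e-05,
        8.72607603e+01, -4.89355260e+00]), 'joint_vel': array([-0.06485172, -0.11209455, -0.1677052 , -0.17602582,  0.11955092,
        0.11911847]), 'effort': array([ 8.67587714e-04, -5.61340928e+01, -4.93095231e+01,  7.71432719e-02,
        2.91509094e-02, -6.40646499e-05]), 'position': array([ 207.20406861, -562.53194145,  217.67576401]), 'orientation': array([[ 9.38402924e-01,  3.45542696e-01, -4.43683035e-04],
       [ 3.45542951e-01, -9.38401536e-01,  1.62079304e-03],
       [ 1.43700355e-04, -1.67426847e-03, -9.99998588e-01]]), 'ft_force': array([ 0.86321794,  0.03018954, -0.36138659]), 'moment': array([-0.04425136, -0.02647301,  0.02371988]), 'width': 0.994725715971111}
```

View pics/scene0.png

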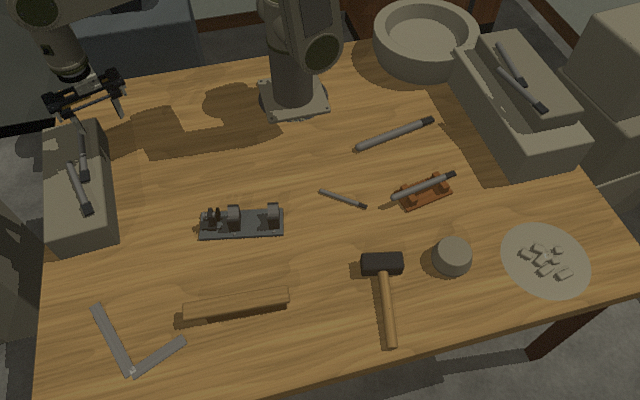

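View pics/top0.png

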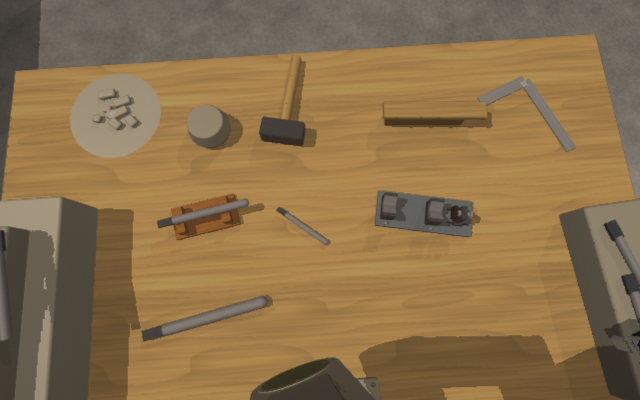

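Chisel candidates in the top view: a large one loose at (205,318), a small one loose at (303,226), a middle one in the wooden rest at (203,213), and others in the trays. The one in the rest fits the description. I'll confirm it in a crop.

Run:
```python
from h import *
r=pickle.load(open('top.pkl','rb'));s=pickle.load(open('scene.pkl','rb'))
f=lambda im,a,b,c,d,k:cv2.resize(im[b:d,a:c],None,fx=k,fy=k,interpolation=cv2.INTER_CUBIC)
a=f(r['pixels'],150,185,260,245,7);b=f(r['pixels'],365,180,485,245,6.417)
cv2.imwrite('pics/c1.png',np.clip(a*1.5,0,255).astype('uint8'));cv2.imwrite('pics/c2.png',np.clip(b*1.5,0,255).astype('uint8'))
a=f(s['pixels'],375,160,475,220,7);cv2.imwrite('pics/c3.png',np.clip(a*1.5,0,255).astype('uint8'))
b=f(s['pixels'],190,195,295,245,7);cv2.imwrite('pics/c4.png',np.clip(b*1.5,0,255).astype('uint8'))
```

```text
(no output)
```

View pics/c1.png

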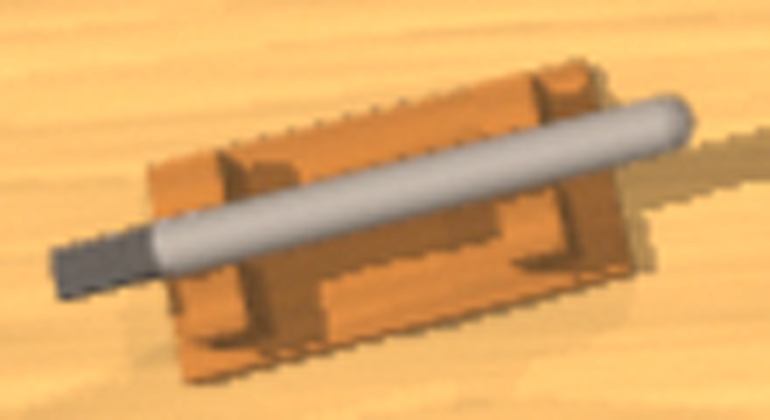

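View pics/c2.png

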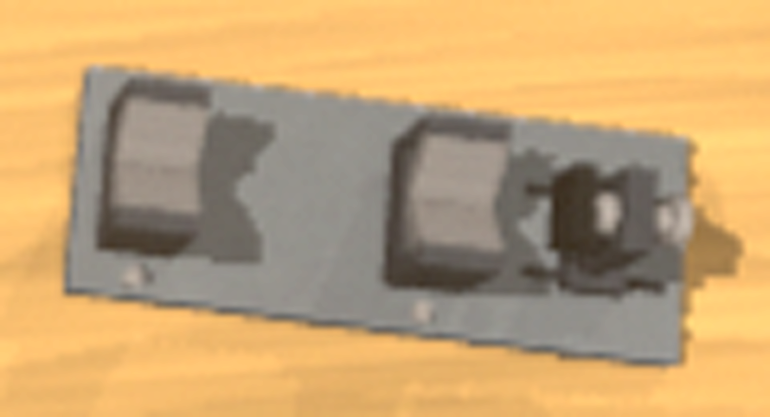

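View pics/c3.png

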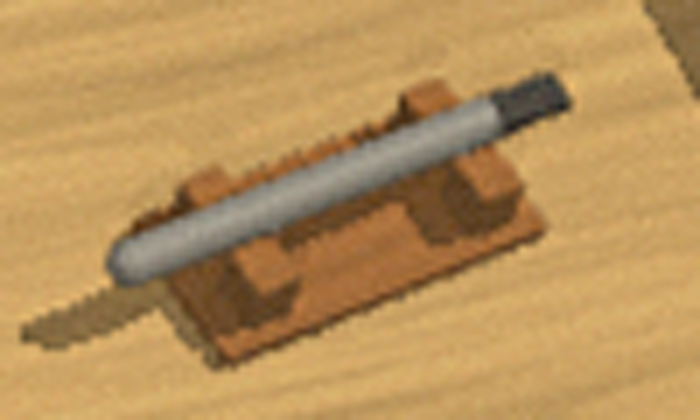

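View pics/c4.png

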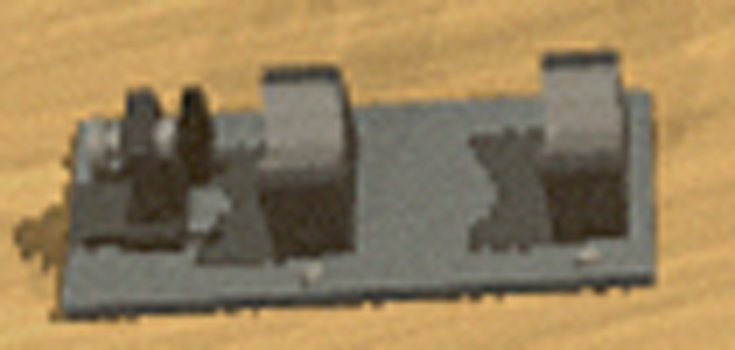

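The crop shows the chisel in the rest: blade at top px (158,224), head at (248,202). In the jig, the stop is on the right end at (448,212). Now I'll measure both.

```bash
cat > m.py <<'E'
from h import *
def fitline(P):
    c=P.mean(0);d=np.linalg.svd(P-c)[2][0];return c,d
def chisel(r,box):
    P=pts(r);a,b,c,d=box;Q=P[b:d,a:c].reshape(-1,3);img=r['pixels'][b:d,a:c].reshape(-1,3).astype(int)
    sat=img.max(1)-img.min(1)
    q=Q[(Q[:,2]>38)&(Q[:,2]<60)&(sat<25)]
    return q
E
python3 - <<'E'
from m import *
for n,box in [('top',(150,185,260,245)),('scene',(375,160,475,220))]:
    r=pickle.load(open(n+'.pkl','rb'))
    q=chisel(r,box);c,d=fitline(q[:,:2]);t=(q[:,:2]-c)@d
    print(n,len(q),c,d,t.min(),t.max(),c+d*t.min(),c+d*t.max(),'z',np.percentile(q[:,2],[5,50,95]))
    w=(q[:,:2]-c)@[-d[1],d[0]];print(np.percentile(w,[1,99]))
# jig saddles
for n,box in [('top',(365,180,485,245)),('scene',(190,195,295,245))]:
    r=pickle.load(open(n+'.pkl','rb'));P=pts(r);a,b,c,d=box;Q=P[b:d,a:c].reshape(-1,3)
    q=Q[(Q[:,2]>5)&(Q[:,2]<20)]
    rect=cv2.minAreaRect(q[:,:2].astype(np.float32));print(n,'base',rect,np.median(q[:,2]),cv2.boxPoints(rect).tolist())
    q=Q[(Q[:,2]>30)];print(np.percentile(q[:,2],[50,90,99]))
    rect=cv2.minAreaRect(q[:,:2].astype(np.float32));print('tops',rect,cv2.boxPoints(rect).tolist())
E
```

```text
top 664 [506.54623643 272.3870102 ] [ 0.17856993 -0.98392722] -109.9319821790154 107.79405079028702 [486.9156904 380.5520802] [525.7950122  166.32550909] z [46.88796516 52.23487472 55.92630804]
[-7.61524468  9.03575206]
scene 439 [515.4482546  268.69480099] [-0.18008834  0.98365044] -102.15773148816862 118.0157512858772 [533.84567064 168.20730333] [494.19499413 384.78104682] z [45.24569262 53.12341424 57.94755645]
[-8.31633694  9.96814478]
top base ((476.0841979980469, -271.8272705078125), (266.9482421875, 152.91537475585938), 84.19921875) 12.126799798163916 [[386.52783203125, -396.89031982421875], [538.66015625, -412.345458984375], [565.6405639648438, -146.76422119140625], [413.50823974609375, -131.30908203125]]
[ 60.80049649  72.67015024 943.66382293]
tops ((453.7681884765625, -160.64051818847656), (133.66799926757812, 385.0176696777344), 18.612016677856445) [[328.98876953125, 0.4697895050048828], [451.8702392578125, -364.4120178222656], [578.547607421875, -321.7508239746094], [455.6661376953125, 43.1309814453125]]
scene base ((462.4841003417969, -255.22665405273438), (300.5890197753906, 167.59812927246094), 75.1147232055664) 12.43506913727606 [[342.88885498046875, -378.950927734375], [504.86273193359375, -422.0042724609375], [582.079345703125, -131.50238037109375], [420.10546875, -88.44903564453125]]
[  60.02568878   71.98342568 1128.48934605]
tops ((817.4495849609375, -189.95986938476562), (777.9542236328125, 203.2296600341797), 10.103087425231934) [[416.6788024902344, -158.1549835205078], [452.3293151855469, -358.2333068847656], [1218.2203369140625, -221.76475524902344], [1182.56982421875, -21.686431884765625]]
```

Run:
```python
from m import *
r=robot.read_camera('wrist');print(np.round(r['tool_from_camera'],3),r['K'])
for n,box in [('top',(365,180,485,245)),('scene',(190,195,295,245))]:
    r=pickle.load(open(n+'.pkl','rb'));P=pts(r);a,b,c,d=box;Q=P[b:d,a:c].reshape(-1,3)
    for nm,lo,hi in (('base',9,15),('tops',40,67),('post',68,120)):
        q=Q[(Q[:,2]>lo)&(Q[:,2]<hi)];rect=cv2.minAreaRect(q[:,:2].astype(np.float32));print(n,nm,len(q),np.round(rect[0],1),np.round(rect[1],1),rect[2],np.round(cv2.boxPoints(rect),1).tolist())
```

```text
[[ 1.0000e-03  9.6000e-01  2.7900e-01  7.7571e+01]
 [ 1.0000e+00 -0.0000e+00 -1.0000e-03 -4.7000e-01]
 [-1.0000e-03  2.7900e-01 -9.6000e-01 -1.6673e+02]
 [ 0.0000e+00  0.0000e+00  0.0000e+00  1.0000e+00]] [[307.39949159   0.         319.84249337]
 [  0.         307.39949159 203.13248658]
 [  0.           0.           1.        ]]
top base 2043 [ 477.  -260.9] [235.9  90.3] 78.88922882080078 [[409.8999938964844, -367.8999938964844], [498.5, -385.29998779296875], [544.0, -153.8000030517578], [455.3999938964844, -136.39999389648438]]
top tops 794 [ 478.1 -256.3] [206.5  56.8] 78.93294525146484 [[430.3999938964844, -352.20001220703125], [486.1000061035156, -363.1000061035156], [525.7999877929688, -160.39999389648438], [470.0, -149.5]]
top post 158 [ 488.2 -258.5] [205.6  33.3] 71.35494232177734 [[439.5, -350.6000061035156], [471.1000061035156, -361.20001220703125], [536.7999877929688, -166.39999389648438], [505.29998779296875, -155.6999969482422]]
scene base 1186 [ 480.  -258.3] [236.5  99.1] 77.3666000366211 [[405.70001220703125, -362.8999938964844], [502.5, -384.6000061035156], [554.2000122070312, -153.8000030517578], [457.3999938964844, -132.10000610351562]]
scene tops 545 [ 480.5 -252.9] [205.1  61.9] 77.45035552978516 [[428.1000061035156, -346.20001220703125], [488.5, -359.70001220703125], [533.0, -159.5], [472.6000061035156, -146.0]]
scene post 107 [ 481.2 -252.8] [202.9  56.5] 80.22216033935547 [[436.20001220703125, -348.0], [491.79998779296875, -357.6000061035156], [526.2999877929688, -157.60000610351562], [470.6000061035156, -148.0]]
```

>>> drive_tool --deltas '[{"offset": [0.46,0.54,-0.03],"twist": [0,0,0.684]},{"offset": [0.46,0.54,-0.03],"twist": [0,0,0.684]},{"offset": [0.46,0.54,-0.03],"twist": [0,0,0.684]},{"offset": [0.46,0.54,-0.03],"twist": [0,0,0.684]},{"offset": [0.46,0.54,-0.03],"twist": [0,0,0.684]},{"offset": [0.46,0.54,-0.03],"twist": [0,0,0.684]},{"offset": [0.46,0.54,-0.03],"twist": [0,0,0.684]},{"offset": [0.46,0.54,-0.03],"twist": [0,0,0.684]},{"offset": [0.46,0.54,-0.03],"twist": [0,0,0.684]},{"offset": [0.46,0.54,-0.03],"twist": [0,0,0.684]},{"offset": [0.46,0.54,-0.03],"twist": [0,0,0.684]},{"offset": [0.46,0.54,-0.03],"twist": [0,0,0.684]}]' --claw 1

```text
t: 1.35
position: [482.7, -239.9, 200.5]
orientation: [[0.192, 0.981, -0.001], [0.981, -0.192, -0.0], [-0.0, -0.0, -1.0]]
ft_force: [-0.7, -0.2, -0.3]
width: 1.002
```

Run:
```python
from m import *
s=robot.state();print(s['t'],s['position'],s['orientation'],s['ft_force'],s['joint_vel'])
r=grab('wrist');pickle.dump(r,open('w1.pkl','wb'));cv2.imwrite('pics/w1.png',np.clip(r['pixels']*1.3,0,255).astype('uint8'))
s=robot.state();print(s['position'])
P=pts(r);print(P[200,320])
```

```text
1.35 [ 482.65602945 -239.88701432  200.51650803] [[ 1.91607144e-01  9.81471555e-01 -5.37933875e-04]
 [ 9.81471638e-01 -1.91607301e-01 -2.55727707e-04]
 [-3.54061527e-04 -4.78967586e-04 -9.99999823e-01]] [-0.68499604 -0.2143703  -0.31325373] [-0.78905512 -0.18008703 -0.05449495  0.1978181  -0.09832096  0.16962299]
[ 482.58643475 -240.10744759  200.5971107 ]
[ 478.61493235 -261.29088869   11.72611151]
```

View pics/w1.png

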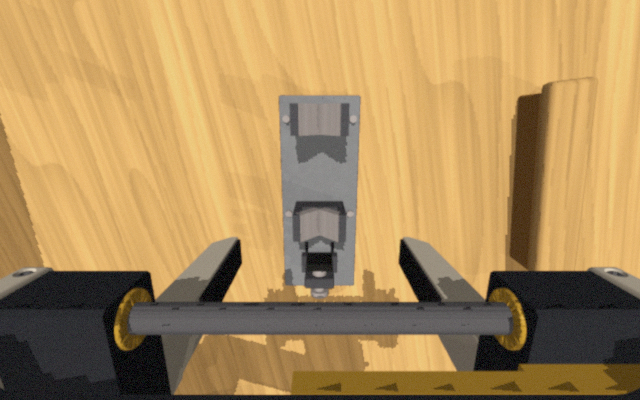

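Wrist view: base plate spans cols 279–360 and rows 95–286, with saddles at rows 103–137 and 205–240 and the stop at (320,265). Fitting it now.

Run:
```python
from m import *
r=pickle.load(open('w1.pkl','rb'));P=pts(r);sub=P[90:300,270:372];px=r['pixels'][90:300,270:372]
Q=sub.reshape(-1,3);q=Q[(Q[:,2]>9)&(Q[:,2]<15)]
# edge lines from base: per-row ends
L=[];R=[]
for row in sub:
    m=(row[:,2]>9)&(row[:,2]<16)
    if m.sum()>15:
        L.append(row[m][0]);R.append(row[m][-1])
L=np.array(L)[5:-5];R=np.array(R)[5:-5]
for nm,E in(('L',L),('R',R)):
    l=cv2.fitLine(E[:,:2].astype(np.float32),cv2.DIST_HUBER,0,.01,.01).ravel();print(nm,l,np.degrees(np.arctan2(l[1],l[0])))
rect=cv2.minAreaRect(q[:,:2].astype(np.float32));print(np.round(rect[0],1),rect[1],rect[2])
d=np.array([-.1916,-.9815]);d/=np.linalg.norm(d);n=np.array([-d[1],d[0]])
lc=lambda E:((E[:,:2])@n)
print('lat',np.median(lc(L)),np.median(lc(R)))
# saddle: points z>40
q=Q[(Q[:,2]>45)&(Q[:,2]<68)];a=q[:,:2]@d;print('along hist');h,e=np.histogram(a,np.arange(a.min()-2,a.max()+2,3));print(list(zip(np.round(e),h)))
o=q[:,:2]@n;print('lat sad',np.percentile(o,[.5,50,99.5]))
for k in range(-30,31,4):
    s=q[(abs(o-np.median(o)-k)<2)&(a<np.median(a))];print(k,len(s) and np.median(s[:,2]),end=' ; ')
q=Q[(Q[:,2]>70)&(Q[:,2]<120)];print('post',np.percentile(q@[0,0,1],[50,99]),np.percentile(q[:,:2]@d,[1,50,99]),np.percentile(q[:,:2]@n,[1,50,99]))
```

```text
L [ 1.9261703e-01  9.8127401e-01  4.2614532e+02 -2.9213324e+02] 78.89445
R [ 1.9244437e-01  9.8130786e-01  5.2178857e+02 -2.6344800e+02] 78.904526
[ 477.5 -259.5] (233.38690185546875, 90.17144012451172) 78.90876770019531
lat 474.2603091313017 562.5822629662774
along hist
[(np.float64(54.0), np.int64(69)), (np.float64(57.0), np.int64(180)), (np.float64(60.0), np.int64(180)), (np.float64(63.0), np.int64(238)), (np.float64(66.0), np.int64(177)), (np.float64(69.0), np.int64(175)), (np.float64(72.0), np.int64(185)), (np.float64(75.0), np.int64(197)), (np.float64(78.0), np.int64(185)), (np.float64(81.0), np.int64(175)), (np.float64(84.0), np.int64(120)), (np.float64(87.0), np.int64(0)), (np.float64(90.0), np.int64(0)), (np.float64(93.0), np.int64(0)), (np.float64(96.0), np.int64(0)), (np.float64(99.0), np.int64(0)), (np.float64(102.0), np.int64(0)), (np.float64(105.0), np.int64(0)), (np.float64(108.0), np.int64(0)), (np.float64(111.0), np.int64(0)), (np.float64(114.0), np.int64(0)), (np.float64(117.0), np.int64(0)), (np.float64(120.0), np.int64(0)), (np.float64(123.0), np.int64(0)), (np.fl
[... 1371 characters left out ...]
64(0)), (np.float64(246.0), np.int64(0)), (np.float64(249.0), np.int64(1)), (np.float64(252.0), np.int64(26)), (np.float64(255.0), np.int64(48)), (np.float64(258.0), np.int64(13))]
lat sad [490.65386444 518.69960004 546.13528569]
-30 64.8779533184034 ; -26 65.76085816463848 ; -22 65.65303143306335 ; -18 64.42772166508092 ; -14 60.27114464314724 ; -10 56.45282300961935 ; -6 52.638543246796274 ; -2 48.62103966253113 ; 2 48.59325911325732 ; 6 53.151068564656924 ; 10 56.943025401907846 ; 14 60.82278246344646 ; 18 64.76447184825986 ; 22 65.79704053706371 ; 26 65.62120041327282 ; 30 0 ; post [74.04525949 76.10070865] [216.78778184 236.02398182 260.12778995] [502.61876258 518.77614273 533.85103655]
```

>>> drive_tool --deltas '[{"offset": [0.045,0.855,0],"twist": [0,0,0.249]},{"offset": [0.045,0.855,0],"twist": [0,0,0.249]},{"offset": [0.045,0.855,0],"twist": [0,0,0.249]},{"offset": [0.045,0.855,0],"twist": [0,0,0.249]},{"offset": [0.045,0.855,0],"twist": [0,0,0.249]},{"offset": [0.045,0.855,0],"twist": [0,0,0.249]},{"offset": [0.045,0.855,0],"twist": [0,0,0.249]},{"offset": [0.045,0.855,0],"twist": [0,0,0.249]},{"offset": [0.045,0.855,0],"twist": [0,0,0.249]},{"offset": [0.045,0.855,0],"twist": [0,0,0.249]},{"offset": [0.045,0.855,0],"twist": [0,0,0.249]},{"offset": [0.045,0.855,0],"twist": [0,0,0.249]}]'

```text
t: 2.6
position: [510.4, 274.7, 200.4]
orientation: [[-0.182, 0.983, -0.0], [0.983, 0.182, -0.0], [-0.0, -0.0, -1.0]]
ft_force: [0.1, -0.4, -0.6]
width: 1.0
```

Run:
```python
from m import *
robot.read_camera('wrist')
s=robot.state();print(s['t'],s['position'],s['orientation'],s['ft_force'])
r=grab('wrist');pickle.dump(r,open('w2.pkl','wb'));cv2.imwrite('pics/w2.png',np.clip(r['pixels']*1.3,0,255).astype('uint8'))
s=robot.state();print(s['position'])
q=chisel(r,(260,60,380,320));c,d=fitline(q[:,:2]);d=d*-np.sign(d[1]);t=(q[:,:2]-c)@d
w=(q[:,:2]-c)@[-d[1],d[0]]
print(len(q),c,d,np.degrees(np.arctan2(d[1],d[0])),np.percentile(t,[0,1,99,100]),np.percentile(w,[1,99]),np.percentile(q[:,2],[50,95]))
print('mid',c+d*(t.min()+t.max())/2)
```

```text
2.65 [510.52592833 273.2028934  200.37694554] [[-1.80792865e-01  9.83521102e-01 -4.26497879e-04]
 [ 9.83520912e-01  1.80792468e-01 -8.36613955e-04]
 [-7.45719875e-04 -5.70723417e-04 -9.99999559e-01]] [ 0.18895918  0.44760445 -0.2219026 ]
[510.65481021 272.3896863  200.446946  ]
3479 [507.43371602 284.43459204] [ 0.18240425 -0.98322362] -79.49016815211635 [-98.33379681 -96.51331508 111.48370738 116.13787683] [-9.12287128  9.10707582] [53.68712821 56.13134775]
mid [509.05748593 275.68189602]
```

View pics/w2.png

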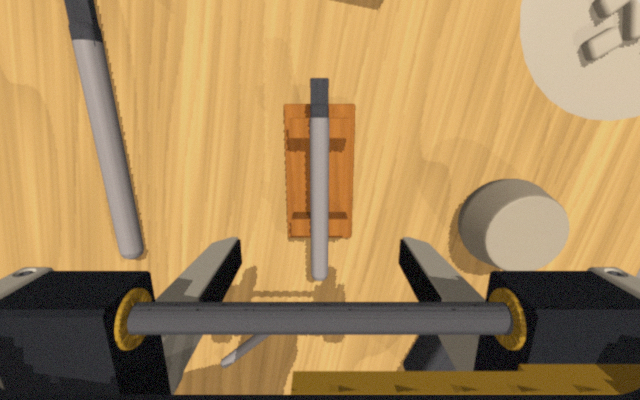

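Wrist view: the chisel lies straight in the rest, blade at (320,80), head at (320,278), and the rest spans rows 104–238. I'll take a settled re-measurement.

Run:
```python
from m import *
for i in range(3):
    s=robot.state();
    r=grab('wrist')
    q=chisel(r,(260,60,380,320));c,d=fitline(q[:,:2]);d=d*-np.sign(d[1]);t=(q[:,:2]-c)@d
    print(s['position'],np.degrees(np.arctan2(d[1],d[0])),np.percentile(t,[0,100]),'mid',c+d*(t.min()+t.max())/2,'p@y276',c+d*(276-c[1])/d[1])
    P=pts(r);Q=P[90:250,270:370].reshape(-1,3);I=r['pixels'][90:250,270:370].reshape(-1,3).astype(int)
    m=(Q[:,2]>4)&(Q[:,2]<42)&(I[:,2]-I[:,0]>60);rect=cv2.minAreaRect(Q[m][:,:2].astype(np.float32));print(rect)
print(s['t'],s['joints'])
```

```text
[510.65481021 272.3896863  200.446946  ] -79.5133177668348 [-98.11480715 116.99378765] mid [509.13067112 275.47926274] p@y276 [509.03428336 276.        ]
((507.6455993652344, 281.89453125), (80.08948516845703, 158.40000915527344), 10.445690155029297)
[510.72547211 271.99309866 200.53353258] -79.52462112921319 [-98.30222946 116.83065367] mid [509.0237189  275.92911664] p@y276 [509.01061295 276.        ]
((507.69659423828125, 281.4630126953125), (80.14501190185547, 158.52801513671875), 10.440075874328613)
[510.78942565 271.92699302 200.66562945] -79.52326019612576 [-98.55149787 116.27690658] mid [509.02623886 276.17906873] p@y276 [509.0593521 276.       ]
((507.7218017578125, 281.38232421875), (80.1518783569336, 158.7050323486328), 10.459921836853027)
2.8 [ 2.29724554e+01  4.69555079e+00  9.01199043e+01 -2.95672001e-02
  8.51967544e+01  1.27047504e+01]
```

>>> drive_tool --deltas '[{"offset": [0.0015,-0.016,-0.08],"twist": [0,0,0]},{"offset": [0.0015,-0.016,-0.16],"twist": [0,0,0]},{"offset": [0.0015,-0.016,-0.22],"twist": [0,0,0]},{"offset": [0.0015,-0.016,-0.26],"twist": [0,0,0]},{"offset": [0.0015,-0.016,-0.28],"twist": [0,0,0]},{"offset": [0.0015,-0.016,-0.291],"twist": [0,0,0]},{"offset": [0.0015,-0.016,-0.291],"twist": [0,0,0]},{"offset": [0.0015,-0.016,-0.291],"twist": [0,0,0]},{"offset": [0.0015,-0.016,-0.291],"twist": [0,0,0]}]' --claw 1 --newtons 40

```text
t: 3.75
position: [512.5, 264.8, 27.8]
orientation: [[-0.18, 0.984, 0.003], [0.984, 0.18, 0.001], [0.001, 0.003, -1.0]]
ft_force: [0.8, 0.3, 0.4]
width: 1.0
```

Run:
```python
from m import *
r=grab('wrist');cv2.imwrite('pics/w3.png',np.clip(r['pixels']*1.3,0,255).astype('uint8'))
s=robot.state();print(s['t'],s['position'],s['ft_force'])
r=grab('scene');cv2.imwrite('pics/s3.png',np.clip(cv2.resize(r['pixels'][120:260,330:530],None,fx=3.5,fy=3.5)*1.3,0,255).astype('uint8'))
```

```text
3.8 [512.35485133 264.81328764  27.62685052] [ 0.23037879  0.15601999 -0.09870264]
```

View pics/w3.png

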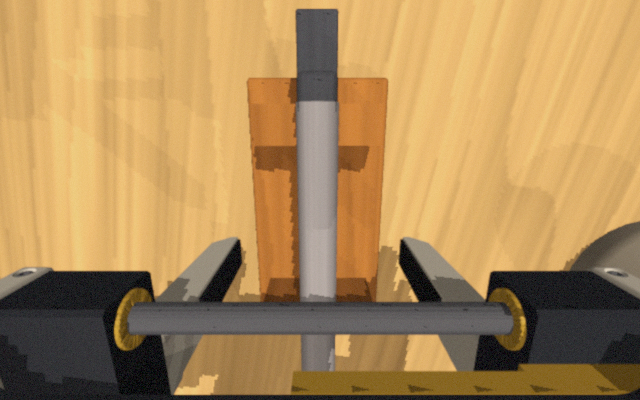

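View pics/s3.png

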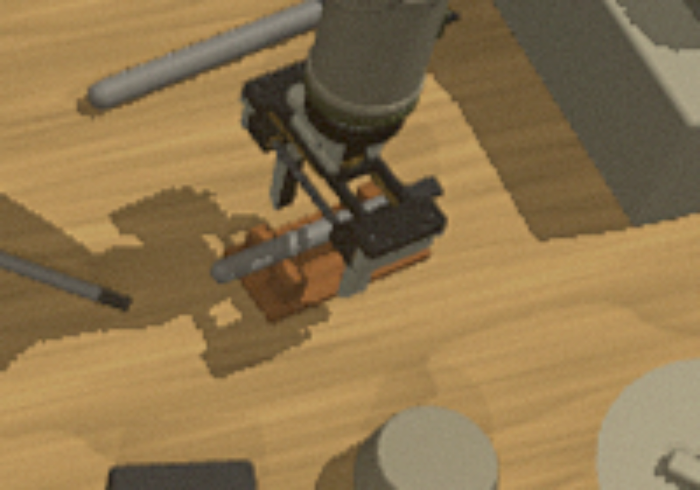

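Chisel centred between the fingers (col 318 against 320). Closing.

>>> drive_tool --deltas '[{"offset": [0,0,0],"twist": [0,0,0]},{"offset": [0,0,0],"twist": [0,0,0]},{"offset": [0,0,0],"twist": [0,0,0]},{"offset": [0,0,0],"twist": [0,0,0]},{"offset": [0,0,0],"twist": [0,0,0]},{"offset": [0,0,0],"twist": [0,0,0]},{"offset": [0,0,0],"twist": [0,0,0]},{"offset": [0,0,0],"twist": [0,0,0]}]' --claw -1 --newtons 45

```text
t: 4.65
position: [511.2, 264.3, 26.0]
orientation: [[-0.18, 0.984, -0.0], [0.984, 0.18, -0.0], [-0.0, -0.0, -1.0]]
ft_force: [-0.3, -0.1, 0.5]
width: 0.359
```

>>> drive_tool --deltas '[{"offset": [0,0,0],"twist": [0,0,0]},{"offset": [0,0,0],"twist": [0,0,0]},{"offset": [0,0,0],"twist": [0,0,0]},{"offset": [0,0,0],"twist": [0,0,0]},{"offset": [0,0,0],"twist": [0,0,0]}]'

```text
t: 5.15
position: [511.2, 264.4, 26.0]
orientation: [[-0.18, 0.984, 0.0], [0.984, 0.18, 0.0], [0.0, 0.0, -1.0]]
ft_force: [0.2, 0.8, -0.6]
width: 0.207
```

>>> drive_tool --deltas '[{"offset": [0,0,0.02],"twist": [0,0,0]},{"offset": [0,0,0.06],"twist": [0,0,0]},{"offset": [0,0,0.12],"twist": [0,0,0]},{"offset": [0,0,0.18],"twist": [0,0,0]},{"offset": [0,0,0.2],"twist": [0,0,0]},{"offset": [0,0,0.2],"twist": [0,0,0]},{"offset": [0,0,0.2],"twist": [0,0,0]}]'

```text
t: 5.85
position: [510.3, 264.0, 144.3]
orientation: [[-0.181, 0.984, -0.002], [0.984, 0.181, -0.001], [-0.0, -0.002, -1.0]]
ft_force: [-0.7, 0.2, -5.7]
width: 0.198
```

Run:
```python
from m import *
s=robot.state();print(s['t'],s['position'],s['ft_force'],s['moment'],s['width'])
r=grab('wrist');cv2.imwrite('pics/w4.png',np.clip(r['pixels']*1.3,0,255).astype('uint8'))
r=grab('scene');cv2.imwrite('pics/s4.png',np.clip(cv2.resize(r['pixels'][100:260,330:530],None,fx=3.5,fy=3.5)*1.3,0,255).astype('uint8'))
```

```text
5.85 [510.28650935 263.96686843 144.26541489] [-0.70625043  0.23351042 -5.69469065] [-0.03298465 -0.05613667 -0.02700261] 0.19751349969540732
```

View pics/w4.png

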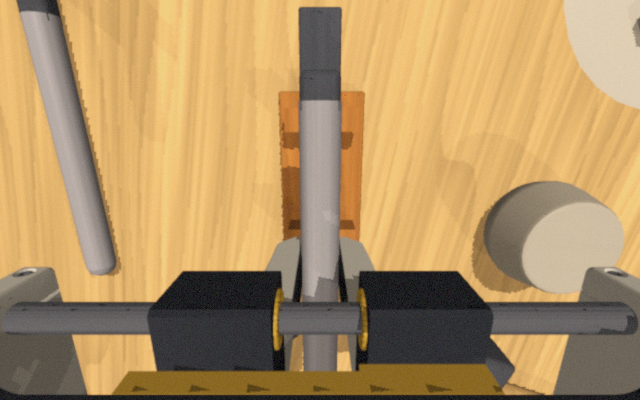

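View pics/s4.png

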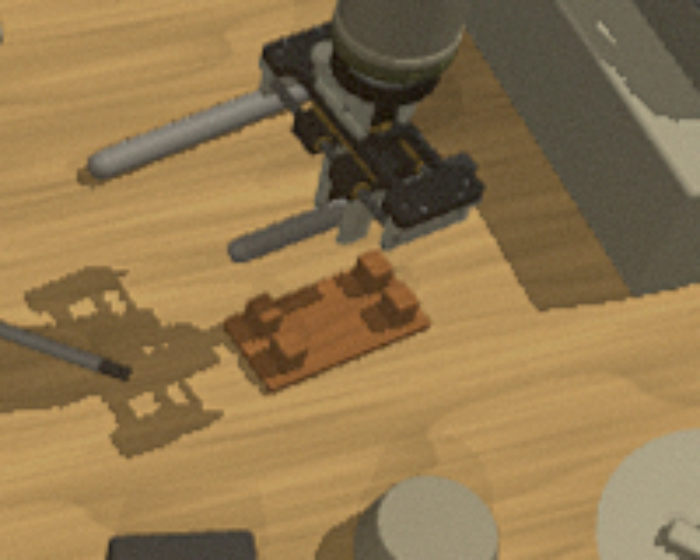

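The chisel is held level, off the rest and square to the pads. Travelling to above the jig.

>>> drive_tool --deltas '[{"offset": [-0.003,-0.06,0],"twist": [0,0,-0.02]},{"offset": [-0.007,-0.14,0],"twist": [0,0,-0.045]},{"offset": [-0.011,-0.22,0],"twist": [0,0,-0.07]},{"offset": [-0.015,-0.3,0],"twist": [0,0,-0.1]},{"offset": [-0.019,-0.38,0],"twist": [0,0,-0.125]},{"offset": [-0.023,-0.46,0],"twist": [0,0,-0.15]},{"offset": [-0.027,-0.54,0],"twist": [0,0,-0.175]},{"offset": [-0.03,-0.62,0],"twist": [0,0,-0.2]},{"offset": [-0.034,-0.69,0],"twist": [0,0,-0.225]},{"offset": [-0.037,-0.75,0],"twist": [0,0,-0.24]},{"offset": [-0.038,-0.781,0],"twist": [0,0,-0.25]},{"offset": [-0.038,-0.781,0],"twist": [0,0,-0.25]}]'

```text
t: 7.15
position: [486.9, -206.4, 143.9]
orientation: [[0.196, 0.981, -0.003], [0.981, -0.196, 0.001], [0.0, -0.003, -1.0]]
ft_force: [0.2, 0.4, -4.3]
width: 0.201
```

>>> drive_tool --deltas '[{"offset": [0,0,0],"twist": [0,0,0]},{"offset": [0,0,0],"twist": [0,0,0]},{"offset": [0,0,0],"twist": [0,0,0]},{"offset": [0,0,0],"twist": [0,0,0]},{"offset": [0,0,0],"twist": [0,0,0]}]'

```text
t: 7.65
position: [488.6, -203.7, 146.1]
orientation: [[0.191, 0.982, 0.0], [0.982, -0.191, -0.0], [-0.0, 0.0, -1.0]]
ft_force: [0.1, 0.3, -5.2]
width: 0.204
```

Run:
```python
from m import *
s=robot.state();print(s['t'],s['position'],s['orientation'],s['ft_force'],s['moment'],s['width'])
for n in('wrist','scene','top'):
    r=grab(n);pickle.dump(r,open(n+'5.pkl','wb'));im=r['pixels']
    if n=='scene': im=cv2.resize(im[130:280,150:350],None,fx=3.5,fy=3.5)
    if n=='top': im=cv2.resize(im[150:280,330:510],None,fx=4,fy=4)
    cv2.imwrite(f'pics/{n}5.png',np.clip(im*1.3,0,255).astype('uint8'))
s=robot.state();print(s['position'])
```

```text
7.65 [ 488.62569676 -203.65079304  146.11147662] [[ 1.91243104e-01  9.81542686e-01  1.76323037e-04]
 [ 9.81542702e-01 -1.91243100e-01 -3.96070777e-05]
 [-5.15547331e-06  1.80643171e-04 -9.99999984e-01]] [ 0.08573768  0.31636765 -5.1723039 ] [-0.09583991 -0.04679555  0.00128649] 0.20372715263440172
[ 488.54246627 -204.02002658  146.14067131]
```

View pics/wrist5.png

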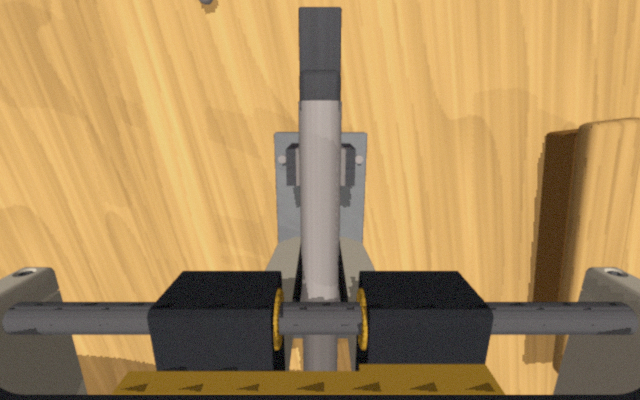

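View pics/scene5.png

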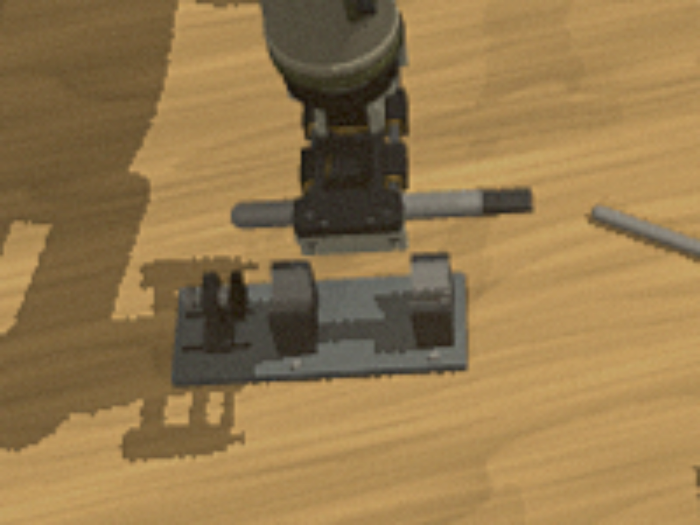

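View pics/top5.png

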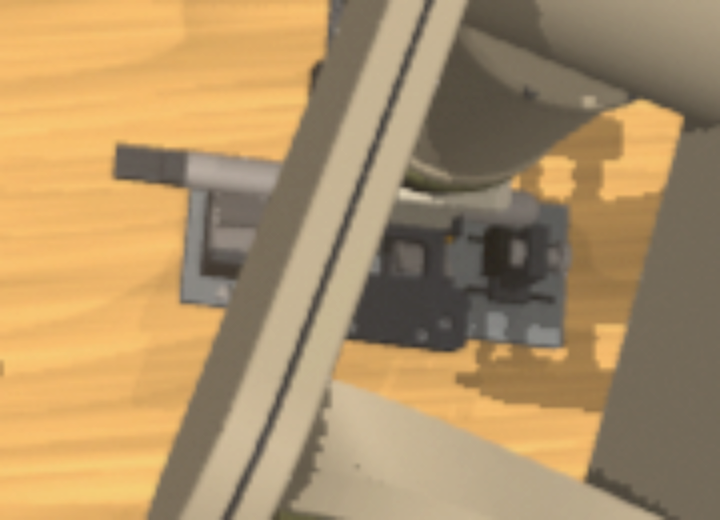

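Wrist view: chisel axis at col 320, jig base cols 275–367, so centred. A numeric check follows.

Run:
```python
from m import *
r=pickle.load(open('wrist5.pkl','rb'));P=pts(r)
d=np.array([-.1920,-.9814]);n=np.array([-d[1],d[0]]);v=np.array([484.7,-223.0])
Q=P[0:235,265:375].reshape(-1,3)
for nm,lo,hi in(('chisel',150,190),('saddle',50,68),('base',9,15)):
    q=Q[(Q[:,2]>lo)&(Q[:,2]<hi)];a=(q[:,:2]-v)@d;o=(q[:,:2]-v)@n
    print(nm,len(q),np.percentile(a,[.2,1,50,99]),'lat',np.percentile(o,[1,50,99]),'z',np.percentile(q[:,2],[5,50,95]))
    if nm=='chisel':
        c,dd=fitline(q[:,:2]);print(np.degrees(np.arctan2(*dd[::-1])))
        s=q[a>-105]; aa=(s[:,:2]-v)@d
        for k in (-105,-90,-75,-60,-45):
            m=abs(aa-k)<5;m.any() and print(k,np.percentile(s[m][:,2],97))
```

```text
chisel 9480 [-139.81478266 -139.08106341  -95.43413634  -42.54512851] lat [-9.75039088 -0.38425851  9.17489713] z [168.33734771 171.88405005 175.71400969]
-100.96488734989644
-105 175.7943753443987
-90 176.01706319442985
-75 176.1889708407081
-60 176.1939291868446
-45 176.13742622695023
saddle 1049 [-70.62225151 -70.5851761  -56.71147432 -41.15773945] lat [-27.70681138  17.07754293  27.88482534] z [63.44883539 65.63505739 66.77492894]
base 3707 [-79.91155795 -79.80887062 -18.78922429  23.12961268] lat [-44.3575355   20.39809419  44.48823241] z [11.58342041 12.83537642 13.97775132]
```

>>> drive_tool --deltas '[{"offset": [0,0,-0.04],"twist": [0,0,0]},{"offset": [0,0,-0.09],"twist": [0,0,0]},{"offset": [0,0,-0.13],"twist": [0,0,0]},{"offset": [0,0,-0.15],"twist": [0,0,0]},{"offset": [0,0,-0.16],"twist": [0,0,0]},{"offset": [0,0,-0.165],"twist": [0,0,0]},{"offset": [0,0,-0.165],"twist": [0,0,0]},{"offset": [0,0,-0.165],"twist": [0,0,0]},{"offset": [0,0,-0.165],"twist": [0,0,0]},{"offset": [0,0,-0.165],"twist": [0,0,0]},{"offset": [0,0,-0.165],"twist": [0,0,0]}]'

```text
t: 8.9
position: [488.7, -204.4, 47.4]
orientation: [[0.192, 0.981, 0.001], [0.981, -0.192, -0.0], [-0.0, 0.001, -1.0]]
ft_force: [0.3, 0.5, -3.9]
width: 0.203
```

Run:
```python
from m import *
s=robot.state();print(s['t'],s['position'],s['ft_force'],s['moment'],s['width'])
r=grab('scene');im=cv2.resize(r['pixels'][150:270,160:320],None,fx=4.5,fy=4.5)
cv2.imwrite(f'pics/s6.png',np.clip(im*1.3,0,255).astype('uint8'))
```

```text
8.9 [ 488.68340316 -204.36823348   47.4483607 ] [ 0.28311424  0.45511519 -3.91769729] [-0.04880997  0.0011518   0.00951277] 0.20347337822310696
```

View pics/s6.png

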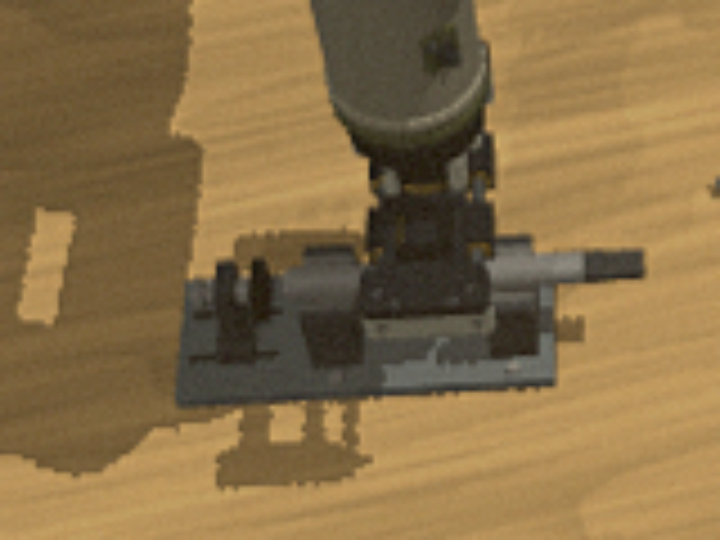

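The head stays clear of the buffer (s6: head at about (275,285), buffer at (262,275)). Lowering on in small steps.

>>> drive_tool --deltas '[{"offset": [0,0,-0.002],"twist": [0,0,0]},{"offset": [0,0,-0.004],"twist": [0,0,0]},{"offset": [0,0,-0.006],"twist": [0,0,0]},{"offset": [0,0,-0.0075],"twist": [0,0,0]},{"offset": [0,0,-0.0085],"twist": [0,0,0]},{"offset": [0,0,-0.0085],"twist": [0,0,0]},{"offset": [0,0,-0.0085],"twist": [0,0,0]},{"offset": [0,0,-0.0085],"twist": [0,0,0]}]'

```text
t: 9.75
position: [488.4, -204.2, 42.0]
orientation: [[0.192, 0.981, -0.0], [0.981, -0.192, 0.0], [0.0, -0.0, -1.0]]
ft_force: [0.4, 0.0, -5.2]
width: 0.202
```

>>> drive_tool --deltas '[{"offset": [0,0,-0.001],"twist": [0,0,0]},{"offset": [0,0,-0.0017],"twist": [0,0,0]},{"offset": [0,0,-0.0017],"twist": [0,0,0]},{"offset": [0,0,-0.0017],"twist": [0,0,0]}]'

```text
t: 10.15
position: [488.8, -204.4, 41.2]
orientation: [[0.192, 0.981, 0.001], [0.981, -0.192, -0.0], [-0.0, 0.001, -1.0]]
ft_force: [1.4, 0.5, -2.0]
width: 0.202
```

>>> drive_tool --deltas '[{"offset": [0,0,-0.0008],"twist": [0,0,0]},{"offset": [0,0,-0.0008],"twist": [0,0,0]},{"offset": [0,0,-0.0008],"twist": [0,0,0]},{"offset": [0,0,-0.0008],"twist": [0,0,0]}]'

```text
t: 10.55
position: [488.8, -204.4, 41.2]
orientation: [[0.192, 0.981, 0.001], [0.981, -0.192, -0.0], [-0.0, 0.001, -1.0]]
ft_force: [-1.4, 1.7, 5.9]
width: 0.203
```

>>> drive_tool --deltas '[{"offset": [0,0,0],"twist": [0,0,0]},{"offset": [0,0,0.0005],"twist": [0,0,0]},{"offset": [0,0,0.0005],"twist": [0,0,0]},{"offset": [0,0,0.0005],"twist": [0,0,0]},{"offset": [0,0,0.0005],"twist": [0,0,0]}]' --claw -0.4

```text
t: 11.05
position: [488.4, -204.2, 40.6]
orientation: [[0.192, 0.981, -0.0], [0.981, -0.192, 0.0], [-0.0, -0.0, -1.0]]
ft_force: [0.2, 1.1, 0.2]
width: 0.3
```

Run:
```python
from m import *
s=robot.state();print(s['t'],s['position'],s['ft_force'],s['moment'],s['width'])
r=grab('wrist');P=pts(r);cv2.imwrite('pics/w7.png',np.clip(r['pixels']*1.3,0,255).astype('uint8'))
d=np.array([-.1920,-.9814]);n=np.array([-d[1],d[0]]);v=np.array([484.7,-223.0])
Q=P[0:235,265:375].reshape(-1,3);a=(Q[:,:2]-v)@d;o=(Q[:,:2]-v)@n
for k in (-103,-90,-80):
    m=(abs(a-k)<4)&(abs(o)<14)&(Q[:,2]>55)
    print(k,m.sum(),np.percentile(Q[m][:,2],[50,97]),np.percentile(o[m],[1,99]))
m=(Q[:,2]>50)&(abs(o)<12);print(np.percentile(a[m],[0,.5]))
```

```text
11.05 [ 488.38207427 -204.24323201   40.62879269] [0.21531232 1.08413772 0.23455339] [-0.04438685 -0.06680656 -0.0359536 ] 0.29959598789222575
-103 814 [67.27829451 71.14290641] [-9.2684951   9.34112085]
-90 811 [69.37362841 71.2783166 ] [-9.67143045  9.56011803]
-80 751 [69.34380133 71.31122817] [-9.27425502  9.79174107]
[-139.31277255 -138.56459878]
```

View pics/w7.png

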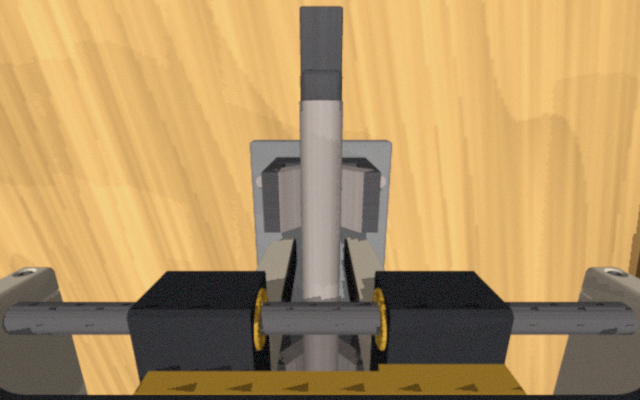

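Wrist view: shank bedded and level, centred at col 321 in the saddle (cols 262–380). Regripping lightly.

>>> drive_tool --deltas '[{"offset": [0,0,0],"twist": [0,0,0]},{"offset": [0,0,0],"twist": [0,0,0]},{"offset": [0,0,0],"twist": [0,0,0]},{"offset": [0,0,0],"twist": [0,0,0]},{"offset": [0,0,0],"twist": [0,0,0]},{"offset": [0,0,0],"twist": [0,0,0]}]' --claw -1 --newtons 30

```text
t: 11.7
position: [488.7, -204.3, 40.8]
orientation: [[0.192, 0.981, 0.001], [0.981, -0.192, -0.0], [-0.0, 0.001, -1.0]]
ft_force: [4.1, -0.6, -2.8]
width: 0.205
```

>>> drive_tool --deltas '[{"offset": [-0.0003,-0.0016,0],"twist": [0,0,0]},{"offset": [-0.0006,-0.0033,0],"twist": [0,0,0]},{"offset": [-0.001,-0.005,0],"twist": [0,0,0]},{"offset": [-0.0013,-0.0066,0],"twist": [0,0,0]},{"offset": [-0.0016,-0.0082,0],"twist": [0,0,0]}]'

```text
t: 12.2
position: [487.8, -208.8, 40.9]
orientation: [[0.192, 0.981, 0.0], [0.981, -0.192, 0.001], [0.001, 0.0, -1.0]]
ft_force: [4.2, 2.8, -0.9]
width: 0.206
```

```bash
cat > st.py <<'E'
from m import *
s=robot.state();F=np.array(s['ft_force']);d=np.array([-.1920,-.9814,0])
print(round(s['t'],2),'x',round(((s['position']-np.array([484.7,-223,0]))@d),2),'z',s['position'][2].round(2),'F',F.round(1),'push',round(-F@d,2),'vel',np.abs(s['joint_vel']).max().round(2),'w',s['width'])
E
python3 st.py
```

```text
12.2 x -14.57 z 40.88 F [ 4.2  2.8 -0.9] push 3.51 vel 0.98 w 0.20628285208586042
```

>>> drive_tool --deltas '[{"offset": [0.0004,0,-0.0003],"twist": [0,0,0]},{"offset": [0.0002,-0.0016,-0.0003],"twist": [0,0,0]},{"offset": [-0.0001,-0.0033,-0.0003],"twist": [0,0,0]}]'

```text
t: 12.5
position: [487.5, -210.4, 40.7]
orientation: [[0.192, 0.981, 0.0], [0.981, -0.192, 0.001], [0.001, -0.0, -1.0]]
ft_force: [3.6, 6.3, 1.8]
width: 0.204
```

```bash
python3 st.py
```

```text
12.5 x -12.9 z 40.7 F [3.6 6.3 1.8] push 6.86 vel 1.03 w 0.20402728653213598
```

>>> drive_tool --deltas '[{"offset": [0,0,0],"twist": [0,0,0]},{"offset": [0,0,0],"twist": [0,0,0]},{"offset": [0,0,0],"twist": [0,0,0]}]'

```text
t: 12.8
position: [487.5, -210.6, 40.7]
orientation: [[0.192, 0.981, -0.0], [0.981, -0.192, 0.001], [0.001, -0.0, -1.0]]
ft_force: [3.0, 4.6, 0.6]
width: 0.21
```

```bash
python3 st.py
```

```text
12.8 x -12.75 z 40.7 F [3.  4.6 0.6] push 5.04 vel 0.11 w 0.21032771165123473
```

>>> drive_tool --deltas '[{"offset": [-0.0001,-0.0005,0.0002],"twist": [0,0,0]},{"offset": [-0.0002,-0.001,0.0002],"twist": [0,0,0]}]'

```text
t: 13.0
position: [487.4, -211.2, 40.7]
orientation: [[0.192, 0.981, 0.0], [0.981, -0.192, 0.001], [0.001, -0.0, -1.0]]
ft_force: [3.7, 4.4, 0.7]
width: 0.206
```

```bash
python3 st.py
```

```text
13.0 x -12.08 z 40.72 F [3.7 4.4 0.7] push 5.07 vel 0.31 w 0.20555625085561563
```

>>> drive_tool --deltas '[{"offset": [-0.0001,-0.0008,0],"twist": [0,0,0]},{"offset": [-0.0002,-0.0016,0],"twist": [0,0,0]}]'

```text
t: 13.2
position: [487.2, -212.1, 40.7]
orientation: [[0.192, 0.981, -0.0], [0.981, -0.192, 0.001], [0.001, -0.0, -1.0]]
ft_force: [2.9, 4.8, 0.2]
width: 0.207
```

```bash
python3 st.py
```

```text
13.2 x -11.21 z 40.7 F [2.9 4.8 0.2] push 5.22 vel 0.45 w 0.206642633520203
```

>>> drive_tool --deltas '[{"offset": [-0.0001,-0.0008,0],"twist": [0,0,0]},{"offset": [-0.0002,-0.0013,0],"twist": [0,0,0]}]'

```text
t: 13.4
position: [487.1, -212.8, 40.7]
orientation: [[0.192, 0.981, -0.0], [0.981, -0.192, 0.001], [0.001, -0.0, -1.0]]
ft_force: [3.0, 4.9, 1.6]
width: 0.203
```

```bash
python3 st.py
```

```text
13.4 x -10.45 z 40.73 F [3.  4.9 1.6] push 5.37 vel 0.27 w 0.20283223127867706
```

>>> drive_tool --deltas '[{"offset": [0.0002,-0.0007,0.0001],"twist": [0,0,0]},{"offset": [0.0001,-0.0014,0.0001],"twist": [0,0,0]}]'

```text
t: 13.6
position: [487.0, -213.4, 40.7]
orientation: [[0.192, 0.981, -0.001], [0.981, -0.192, 0.002], [0.001, -0.001, -1.0]]
ft_force: [2.3, 5.2, 1.8]
width: 0.208
```

```bash
python3 st.py
```

```text
13.6 x -9.81 z 40.71 F [2.3 5.2 1.8] push 5.53 vel 0.49 w 0.20843673464283818
```

>>> drive_tool --deltas '[{"offset": [0,-0.0007,0],"twist": [0,0,0]},{"offset": [-0.0001,-0.0013,0],"twist": [0,0,0]}]'

```text
t: 13.8
position: [486.8, -214.1, 40.7]
orientation: [[0.192, 0.981, -0.001], [0.981, -0.192, 0.002], [0.002, -0.001, -1.0]]
ft_force: [1.5, 6.4, 2.4]
width: 0.208
```

```bash
python3 st.py
```

```text
13.8 x -9.13 z 40.72 F [1.5 6.4 2.4] push 6.56 vel 0.36 w 0.2082759887703823
```

>>> drive_tool --deltas '[{"offset": [-0.0001,-0.0004,0.0002],"twist": [0,0,0]},{"offset": [-0.0002,-0.0008,0.0002],"twist": [0,0,0]}]'

```text
t: 14.0
position: [486.7, -214.7, 40.8]
orientation: [[0.192, 0.981, -0.001], [0.981, -0.192, 0.002], [0.001, -0.001, -1.0]]
ft_force: [3.2, 6.3, 1.0]
width: 0.201
```

```bash
python3 st.py
```

```text
14.0 x -8.57 z 40.75 F [3.2 6.3 1. ] push 6.78 vel 0.35 w 0.20137627770717936
```

>>> drive_tool --deltas '[{"offset": [0,0,0],"twist": [0,0,0]}]'

```text
t: 14.1
position: [486.7, -214.7, 40.7]
orientation: [[0.192, 0.981, -0.001], [0.981, -0.192, 0.002], [0.001, -0.001, -1.0]]
ft_force: [2.5, 5.7, 1.0]
width: 0.21
```

```bash
python3 st.py
```

```text
14.1 x -8.56 z 40.69 F [2.5 5.7 1. ] push 6.1 vel 0.09 w 0.20980614379213255
```

>>> drive_tool --deltas '[{"offset": [-0.0001,-0.0006,0],"twist": [0,0,0]},{"offset": [-0.0002,-0.0012,0],"twist": [0,0,0]}]'

```text
t: 14.3
position: [486.7, -215.0, 40.7]
orientation: [[0.192, 0.981, -0.001], [0.981, -0.192, 0.002], [0.002, -0.001, -1.0]]
ft_force: [2.9, 8.0, 2.0]
width: 0.206
```

```bash
python3 st.py
python3 - <<'E'
from m import *
r=grab('wrist');P=pts(r)
d=np.array([-.1920,-.9814]);n=np.array([-d[1],d[0]]);v=np.array([484.7,-223.0])
Q=P[0:235,265:375].reshape(-1,3);a=(Q[:,:2]-v)@d;o=(Q[:,:2]-v)@n
m=(Q[:,2]>50)&(abs(o)<12);print('edge',np.percentile(a[m],[0,.5]))
r=grab('scene');im=cv2.resize(r['pixels'][190:250,190:300],None,fx=7,fy=7,interpolation=cv2.INTER_CUBIC)
cv2.imwrite(f'pics/s8.png',np.clip(im*1.6,0,255).astype('uint8'))
E
```

```text
14.3 x -8.25 z 40.72 F [2.9 8.  2. ] push 8.42 vel 0.39 w 0.2058090096274214
edge [-128.56255264 -127.70444004]
```

View pics/s8.png

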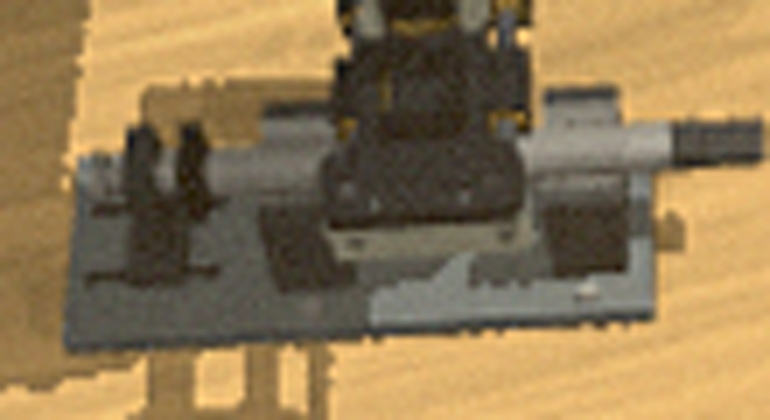

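In the s8 view the head meets the buffer at (205,170), and motion has slowed while the force rises: contact. Pressing on gently.

>>> drive_tool --deltas '[{"offset": [-0.0001,-0.0005,0],"twist": [0,0,0]},{"offset": [-0.0002,-0.001,0],"twist": [0,0,0]},{"offset": [-0.0002,-0.001,0],"twist": [0,0,0]}]'

```text
t: 14.7
position: [486.6, -215.2, 40.7]
orientation: [[0.192, 0.981, -0.001], [0.981, -0.192, 0.003], [0.003, -0.001, -1.0]]
ft_force: [3.6, 9.2, 1.7]
width: 0.205
```

```bash
python3 st.py
```

```text
14.7 x -8.01 z 40.7 F [3.6 9.2 1.7] push 9.72 vel 0.07 w 0.2050830414561107
```

>>> drive_tool --deltas '[{"offset": [-0.0001,-0.0005,0],"twist": [0,0,0]},{"offset": [-0.0001,-0.0007,0],"twist": [0,0,0]},{"offset": [-0.0001,-0.0007,0],"twist": [0,0,0]}]'

```text
t: 15.0
position: [486.6, -215.3, 40.7]
orientation: [[0.192, 0.981, -0.001], [0.981, -0.192, 0.003], [0.003, -0.001, -1.0]]
ft_force: [3.2, 10.8, 2.5]
width: 0.21
```

```bash
python3 st.py
```

```text
15.0 x -7.87 z 40.72 F [ 3.2 10.8  2.5] push 11.27 vel 0.07 w 0.2104318030330054
```

>>> drive_tool --deltas '[{"offset": [-0.0001,-0.0006,0],"twist": [0,0,0]},{"offset": [-0.0002,-0.0012,0],"twist": [0,0,0]},{"offset": [-0.0002,-0.0016,0],"twist": [0,0,0]},{"offset": [-0.0002,-0.0016,0],"twist": [0,0,0]},{"offset": [-0.0002,-0.0016,0],"twist": [0,0,0]}]'

```text
t: 15.5
position: [486.5, -215.7, 40.7]
orientation: [[0.192, 0.981, -0.001], [0.981, -0.192, 0.004], [0.004, -0.001, -1.0]]
ft_force: [3.1, 13.3, 4.3]
width: 0.202
```

```bash
python3 st.py
```

```text
15.5 x -7.51 z 40.7 F [ 3.1 13.3  4.3] push 13.66 vel 0.09 w 0.20228904496708253
```

>>> drive_tool --deltas '[{"offset": [-0.0001,-0.0006,0.0002],"twist": [0,0,0]},{"offset": [-0.0001,-0.0006,0.0002],"twist": [0,0,0]},{"offset": [-0.0001,-0.0006,0.0002],"twist": [0,0,0]}]'

```text
t: 15.8
position: [486.4, -215.9, 40.7]
orientation: [[0.192, 0.981, -0.001], [0.981, -0.192, 0.004], [0.004, -0.001, -1.0]]
ft_force: [3.3, 12.8, 2.6]
width: 0.207
```

```bash
python3 st.py
```

```text
15.8 x -7.27 z 40.71 F [ 3.3 12.8  2.6] push 13.15 vel 0.03 w 0.20734866338281868
```

>>> drive_tool --deltas '[{"offset": [0,0,0],"twist": [0,0,0]},{"offset": [0,0,0],"twist": [0,0,0]},{"offset": [0,0,0],"twist": [0,0,0]},{"offset": [0,0,0],"twist": [0,0,0]},{"offset": [0,0,0],"twist": [0,0,0]},{"offset": [0,0,0],"twist": [0,0,0]},{"offset": [0,0,0],"twist": [0,0,0]},{"offset": [0,0,0],"twist": [0,0,0]},{"offset": [0,0,0],"twist": [0,0,0]},{"offset": [0,0,0],"twist": [0,0,0]},{"offset": [0,0,0],"twist": [0,0,0]},{"offset": [0,0,0],"twist": [0,0,0]}]'

```text
t: 17.0
position: [486.5, -215.9, 40.7]
orientation: [[0.192, 0.981, -0.001], [0.981, -0.192, 0.004], [0.004, -0.001, -1.0]]
ft_force: [3.8, 13.7, 3.1]
width: 0.207
```

```bash
python3 st.py
```

```text
17.0 x -7.27 z 40.72 F [ 3.8 13.7  3.1] push 14.21 vel 0.09 w 0.20723989933860923
```

Held about 10 N steadily for 1.2 s. I'll back off gently so the sprung buffer can't kick the chisel away on release.

>>> drive_tool --deltas '[{"offset": [0.0003,0.0012,0],"twist": [0,0,0]},{"offset": [0.0005,0.0025,0],"twist": [0,0,0]},{"offset": [0.0005,0.0025,0],"twist": [0,0,0]},{"offset": [0.0005,0.0025,0],"twist": [0,0,0]}]'

```text
t: 17.4
position: [486.4, -215.9, 40.7]
orientation: [[0.192, 0.981, -0.001], [0.981, -0.192, 0.002], [0.002, -0.001, -1.0]]
ft_force: [3.0, 6.7, 0.1]
width: 0.206
```

```bash
python3 st.py
```

```text
17.4 x -7.34 z 40.69 F [3.  6.7 0.1] push 7.19 vel 0.14 w 0.20561216203653582
```

>>> drive_tool --deltas '[{"offset": [0.0001,0.0008,0],"twist": [0,0,0]},{"offset": [0.0002,0.0012,0],"twist": [0,0,0]},{"offset": [0.0002,0.0012,0],"twist": [0,0,0]},{"offset": [0.0002,0.0012,0],"twist": [0,0,0]}]'

```text
t: 17.8
position: [486.5, -215.9, 40.7]
orientation: [[0.192, 0.981, -0.001], [0.981, -0.192, 0.001], [0.001, -0.001, -1.0]]
ft_force: [1.5, 5.3, 1.1]
width: 0.209
```

```bash
python3 st.py
```

```text
17.8 x -7.33 z 40.71 F [1.5 5.3 1.1] push 5.45 vel 0.13 w 0.2088403205545108
```

>>> drive_tool --deltas '[{"offset": [0.0001,0.0008,0],"twist": [0,0,0]},{"offset": [0.0002,0.0014,0],"twist": [0,0,0]},{"offset": [0.0002,0.0014,0],"twist": [0,0,0]},{"offset": [0.0002,0.0014,0],"twist": [0,0,0]}]'

```text
t: 18.2
position: [486.6, -215.6, 40.7]
orientation: [[0.192, 0.981, -0.001], [0.981, -0.192, 0.0], [0.0, -0.001, -1.0]]
ft_force: [0.1, 3.0, -0.8]
width: 0.21
```

```bash
python3 st.py
```

```text
18.2 x -7.66 z 40.74 F [ 0.1  3.  -0.8] push 2.96 vel 0.11 w 0.21044669708762898
```

>>> drive_tool --deltas '[{"offset": [0.0001,0.0008,0],"twist": [0,0,0]},{"offset": [0.0002,0.0014,0],"twist": [0,0,0]},{"offset": [0.0002,0.0014,0],"twist": [0,0,0]},{"offset": [0.0002,0.0014,0],"twist": [0,0,0]}]'

```text
t: 18.6
position: [486.7, -214.9, 40.8]
orientation: [[0.192, 0.981, -0.001], [0.981, -0.192, -0.0], [-0.0, -0.001, -1.0]]
ft_force: [-1.6, -0.2, -2.6]
width: 0.207
```

```bash
python3 st.py
```

```text
18.6 x -8.31 z 40.78 F [-1.6 -0.2 -2.6] push -0.5 vel 0.18 w 0.2071046392463746
```

>>> drive_tool --deltas '[{"offset": [0,0,0],"twist": [0,0,0]},{"offset": [0,0,0],"twist": [0,0,0]},{"offset": [0,0,0],"twist": [0,0,0]},{"offset": [0,0,0],"twist": [0,0,0]},{"offset": [0,0,0],"twist": [0,0,0]}]' --claw -0.4

```text
t: 19.1
position: [487.4, -214.9, 41.2]
orientation: [[0.192, 0.981, 0.0], [0.981, -0.192, -0.0], [-0.0, 0.001, -1.0]]
ft_force: [0.0, -1.3, 0.0]
width: 0.303
```

```bash
python3 st.py
cat > ck.py <<'E'
from m import *
import sys
r=grab('wrist');P=pts(r);cv2.imwrite(f'pics/w{sys.argv[1]}.png',np.clip(r['pixels']*1.3,0,255).astype('uint8'))
d=np.array([-.1920,-.9814]);n=np.array([-d[1],d[0]]);v=np.array([484.7,-223.0])
Q=P[0:235,265:375].reshape(-1,3);a=(Q[:,:2]-v)@d;o=(Q[:,:2]-v)@n
m=(Q[:,2]>50)&(abs(o)<12);print('edge',np.percentile(a[m],[0,.5]))
for k in (-90,-80):
    m=(abs(a-k)<4)&(abs(o)<14)&(Q[:,2]>55)
    print(k,m.sum(),np.percentile(Q[m][:,2],[50,97]),np.percentile(o[m],[1,99]))
r=grab('scene');im=cv2.resize(r['pixels'][190:250,190:300],None,fx=7,fy=7,interpolation=cv2.INTER_CUBIC)
cv2.imwrite(f'pics/s{sys.argv[1]}.png',np.clip(im*1.6,0,255).astype('uint8'))
E
python3 ck.py 9
```

```text
19.1 x -8.51 z 41.2 F [ 0.  -1.3  0. ] push -1.31 vel 0.23 w 0.30324662182751466
edge [-129.35046221 -128.10696866]
-90 920 [ 68.94618682 207.91527697] [-9.25389946 10.00445546]
-80 800 [69.33062382 71.36794422] [-9.5272625   9.69703458]
```

View pics/s9.png

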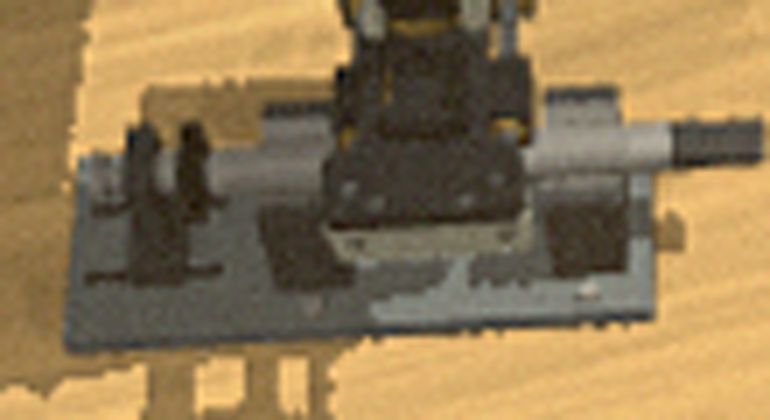

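>>> drive_tool --deltas '[{"offset": [0,0,0],"twist": [0,0,0]},{"offset": [0,0,0],"twist": [0,0,0]},{"offset": [0,0,0.02],"twist": [0,0,0]},{"offset": [0,0,0.05],"twist": [0,0,0]},{"offset": [0,0,0.1],"twist": [0,0,0]},{"offset": [0,0,0.17],"twist": [0,0,0]},{"offset": [0,0,0.22],"twist": [0,0,0]},{"offset": [0,0.05,0.24],"twist": [0,0,0]},{"offset": [0,0.08,0.24],"twist": [0,0,0]},{"offset": [0,0.08,0.24],"twist": [0,0,0]},{"offset": [0,0.08,0.24],"twist": [0,0,0]},{"offset": [0,0.08,0.24],"twist": [0,0,0]}]' --claw 0.2

```text
t: 20.4
position: [486.9, -167.3, 184.9]
orientation: [[0.193, 0.981, -0.0], [0.981, -0.193, -0.0], [-0.0, -0.0, -1.0]]
ft_force: [-0.1, 0.2, 0.1]
width: 0.6
```

```bash
python3 st.py
python3 - <<'E'
from m import *
for n in('wrist','scene','top'):
    r=grab(n);pickle.dump(r,open(n+'10.pkl','wb'));im=r['pixels']
    if n=='scene': im=cv2.resize(im[190:250,190:300],None,fx=7,fy=7,interpolation=cv2.INTER_CUBIC)
    if n=='top': im=cv2.resize(im[180:245,350:485],None,fx=5.8,fy=5.8,interpolation=cv2.INTER_CUBIC)
    cv2.imwrite(f'pics/{n}10.png',np.clip(im*1.6,0,255).astype('uint8'))
E
```

```text
20.4 x -55.07 z 184.89 F [-0.1  0.2  0.1] push 0.23 vel 0.44 w 0.6003725266564334
```

View pics/wrist10.png

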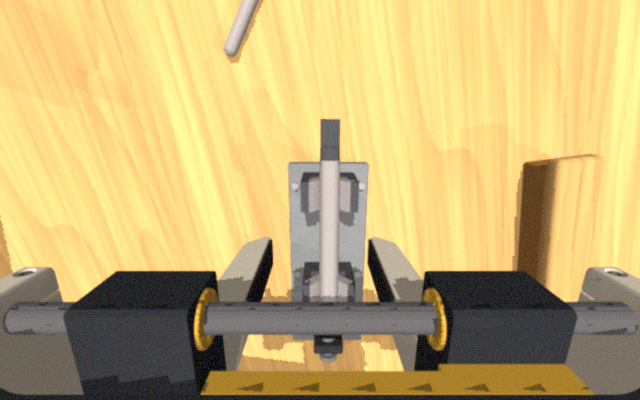

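View pics/scene10.png

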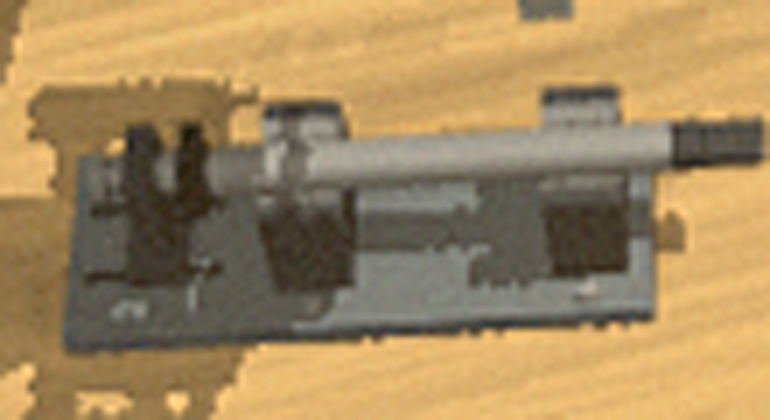

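View pics/top10.png

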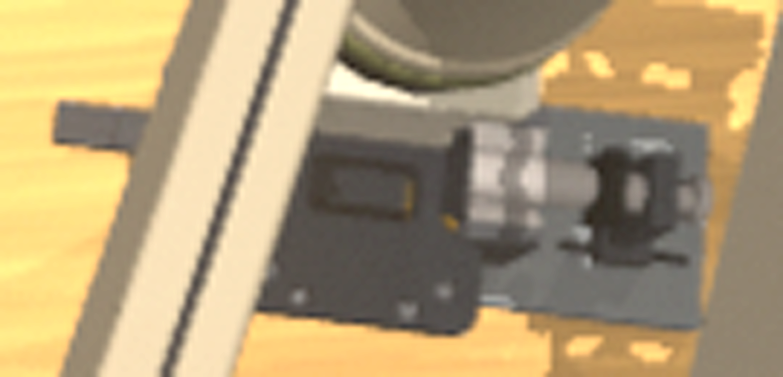

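Both views show the head at the buffer face (scene10 at (205,165), top10 at (597,185)). I'll take one closer look from above the stop.

>>> drive_tool --deltas '[{"offset": [-0.015,-0.08,0],"twist": [0,0,0]},{"offset": [-0.03,-0.16,0],"twist": [0,0,0]},{"offset": [-0.045,-0.24,0],"twist": [0,0,0]},{"offset": [-0.055,-0.29,0],"twist": [0,0,0]},{"offset": [-0.055,-0.29,-0.05],"twist": [0,0,0]},{"offset": [-0.055,-0.29,-0.09],"twist": [0,0,0]},{"offset": [-0.055,-0.29,-0.09],"twist": [0,0,0]},{"offset": [-0.055,-0.29,-0.09],"twist": [0,0,0]},{"offset": [-0.055,-0.29,-0.09],"twist": [0,0,0]},{"offset": [-0.055,-0.29,-0.09],"twist": [0,0,0]}]'

```text
t: 21.55
position: [455.1, -341.3, 132.8]
orientation: [[0.192, 0.981, 0.002], [0.981, -0.192, -0.002], [-0.001, 0.002, -1.0]]
ft_force: [-0.2, 0.9, 0.8]
width: 0.601
```

```bash
python3 st.py
python3 - <<'E'
from m import *
r=grab('wrist');pickle.dump(r,open('wr11.pkl','wb'));im=r['pixels'];cv2.imwrite('pics/w11.png',im)
im=cv2.resize(im[120:270,250:390],None,fx=4,fy=4,interpolation=cv2.INTER_CUBIC);cv2.imwrite('pics/w11c.png',np.clip(im*2.5,0,255).astype('uint8'))
P=pts(r);d=np.array([-.1920,-.9814]);n=np.array([-d[1],d[0]]);v=np.array([484.7,-223.0])
Q=P[100:300,250:390].reshape(-1,3);a=(Q[:,:2]-v)@d;o=(Q[:,:2]-v)@n
for k in range(60,104,2):
    m=(abs(a-k)<=1)&(abs(o)<3);m.any() and print(k,m.sum(),Q[m][:,2].max().round(1),Q[m][:,2].min().round(1),end='; ')
E
```

```text
21.55 x 121.81 z 132.85 F [-0.2  0.9  0.8] push 0.89 vel 0.25 w 0.6014530082606843
60 19 72.1 68.7; 62 24 71.7 69.5; 64 24 71.8 68.6; 66 24 71.5 69.5; 68 17 72.2 68.3; 70 22 71.9 69.7; 72 24 71.7 68.5; 74 22 71.6 69.3; 76 18 71.9 69.6; 78 24 72.1 68.3; 80 22 71.4 69.5; 82 17 71.5 68.3; 84 24 71.5 69.3; 86 16 71.1 68.7; 88 17 70.7 68.1; 90 13 73.6 64.9; 92 41 75.6 63.9; 94 21 76.5 74.0; 96 22 76.2 73.7; 98 20 76.0 73.8; 100 5 75.3 74.2; 102 17 69.6 67.2;
```

View pics/w11c.png

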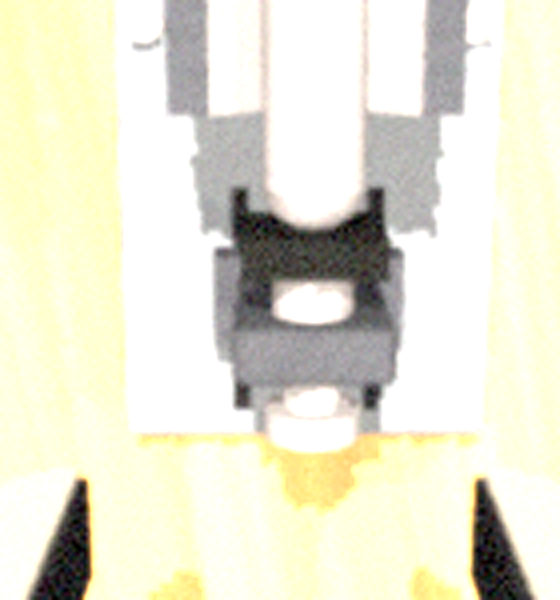

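>>> drive_tool --deltas '[{"offset": [0,0,0.06],"twist": [0,0,0]},{"offset": [0,0,0.12],"twist": [0,0,0]},{"offset": [0,0,0.15],"twist": [0,0,0]},{"offset": [0,0,0.15],"twist": [0,0,0]},{"offset": [0,0,0.15],"twist": [0,0,0]},{"offset": [0,0,0.15],"twist": [0,0,0]},{"offset": [0,0,0.15],"twist": [0,0,0]}]'

```text
t: 22.3
position: [453.5, -340.1, 219.2]
orientation: [[0.192, 0.981, -0.002], [0.981, -0.192, 0.002], [0.001, -0.002, -1.0]]
ft_force: [-0.4, -0.1, 0.6]
width: 0.599
```

```bash
python3 st.py
python3 - <<'E'
from m import *
r=grab('scene');cv2.imwrite('pics/final.png',r['pixels'])
print(robot.hand_in())
E
```

```text
22.3 x 120.9 z 219.16 F [-0.4 -0.1  0.6] push -0.18 vel 0.21 w 0.5989336111466459
the job is handed in; nothing more can be done
None
```

View pics/final.png

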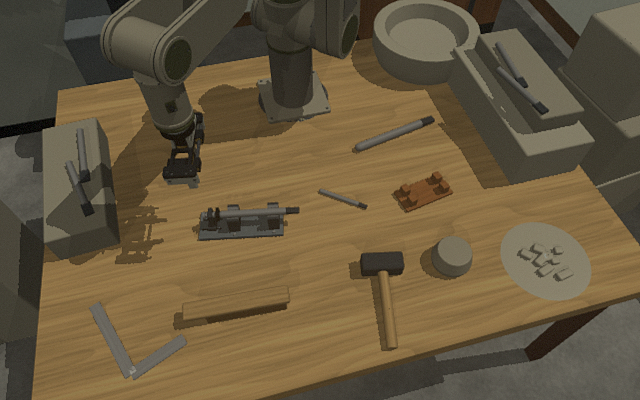

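The chisel is bedded in both V-saddles with its struck head against the stop's buffer, and I handed the job in at about 22.4 s of the 54 s allowed.

- **Push:** I pushed it along the V to contact and held it there for about 1.2 s. The wrist read about 14 N along the V. Of that, I put about 5 N down to drag, leaving roughly 9–10 N on the buffer. The buffer force is worked out this way, not measured directly.
- **Release:** I backed off until an estimated 2.5–4.5 N remained on the buffer, so its spring would not kick the chisel away, then opened the gripper and lifted clear.
- **Last checks:** The chisel is level and centred, with the shank top at about 71 mm (70 mm expected). In the close-up the domed head sits on the buffer face. The final picture shows the hammer, brush and round stone where they were, with the arm clear of everything.
- **Not confirmed:** The cameras cannot resolve less than about 0.5 mm. That the head still touches the buffer after release rests partly on the force readings, though no check disagreed.

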